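# Widen the empty board holder by one hole

### The arm

A 6-joint arm with a two-finger parallel gripper is mounted at the origin on the work surface. World frame = base frame: x ahead of the robot, y to its left, z up, the work surface at z = 0. Lengths are in m, angles in rad, forces in N, time in s.
With the tool pointing down it reaches from about 0.275 to 0.975 m from the base axis. Payload 8.4 kg.
Tool frame: the origin (TCP) lies at the very end of the fingers, on their centre line; the grasp point (between the pads) lies 19 mm behind it (r.grip_point_offset is the z of the grasp point in the tool frame, in m); z points along the fingers, x is the direction in which the jaws open and shut, and the axes are right-handed (so a half turn about z gives the same grasp; the last joint's range is limited). The gripper opens to 92 mm and grips with 3 to 60 N. Pads are 20 mm wide; open, the fingers measure 128 mm over their backs; the gripper's body (75 mm by 189 mm) begins 69 mm behind the grasp point.
Start: joints at [1.337, 0.353, 1.633, -0, 1.155, -0.002], TCP at [0.144, 0.608, 0.215] pointing down, gripper open.
Joint ranges: [-2.63, 2.63], [-0.92, 2.1], [0.06, 2.66], [-1.3, 4.44], [0, 2.69], [-3.02, 3.02]. Speed limits (rad/s): [2.22, 2.22, 2.79, 3.14, 3.14, 3.14].

### API

Orientations are given as a unit quaternion [w, x, y, z].
In Python, from rig import r gives the robot as it stands. The module is installed in compiled form; this text tells all that it offers.
- The arm moves only by the tool drive_tool, never from a script. Its argument "targets" is a list of rows, each a list of 3 entries, a list of its own where there are three numbers: the shift along the tool's x, y, z in m, then the turn, a rotation vector about the tool's x, y, z in rad, then the finger opening in m, from 0 to 0.0919. In form: [[[dx, dy, dz], [rx, ry, rz], gripper], ...]. A call has 1 to 5 rows; each row shifts and turns the pose as measured when the row begins, along the tool's axes as they then stand; what a row does not reach is not made up. A row lasts 1/8 s, in which the tool goes at most 62.5 mm and 10.7 degrees, less where a joint would pass 70% of its speed; a pose out of reach is approached as far as the arm can. A call with a gripper value outside its range is refused whole. The fingers move at their own pace and stop on an object; "squeeze" is the grip in N (left out, the last holds). Time passes only in rows, so rows that do not move let the fingers close. It gives the time, the measured TCP pose, the force and the opening at its end, in the units of the state.
- r.observe(): the state, without advancing time (a new reading comes with each control period).
- r.read_camera(name): name is "scene" or "side" or "wrist"; returns the picture (384x512x3 uint8, red, green, blue); there is no depth.
- r.calibration(name): a dict with "fx", "fy", "cx", "cy" (pixels), "world_to_cam" (4x4, takes a point from world to camera coordinates); the wrist camera has in their place "mount" (4x4, takes a point from camera to tool coordinates, whose origin is the TCP and whose axes are the tool frame's). Camera axes: x right, y up, looking along -z (the intrinsics and any distortion apply to the point x, -y, -z); pixel columns grow to the right and rows downward; lengths in m; the calibration is good to about 2 mm. A picture is of the moment at which its call begins: read the wrist's pose just before it. calibration takes no time and is no camera call.
- r.sign_off(): hands the job in, once; it reports no verdict.
Trained networks look in the newest picture that a camera, given by its name, has taken for a name from the list of things; names that differ only in an ending like _2 or _b are one class to them, and where a whole thing is asked for, a point or a joint stands for the part that bears it (a point fixed in the world has none). Each returns a list of dicts, best first, with "confidence" (0 to 1); they miss things now and then, are a little off and sometimes report something else, mostly with a low value. They report only what shows in the picture. A call takes as long as a camera call.
- r.silhouettes(camera, name): "pixels" (384x512 bool, what is visible of it) and "box" ([left, top, right, bottom] in pixels, round what is visible of it).
The state is a dict: "clock": time; "joint_pos": joint angles; "joint_vel": joint speeds; "effort": joint torques, N m; "ee_pos": TCP position; "tcp_rot": TCP orientation; "ft_force": force on the tool from outside, world axes, zero at the start; "torque": the same for the moment, N m; "opening": opening from 0.0 (shut) to 1.0 (fully open).
Only numpy, scipy, OpenCV 4.12 (cv2) and the standard library are available. Lean on these libraries where they do the work, as an engineer would, in place of code of your own. Each camera call takes 0.05 s, during which the arm holds its last target. There are 200 camera calls.

### The job

Set the empty board holder to its wider setting: squeeze in the spring button on the side of its tube and slide the outer tube with its jaw away from the fixed jaw until the button pops out through the tube's other hole, then let go. Leave alone the other holder, the one that has a circuit board in it.

Things in the scene. Friction and masses are not known exactly. Their poses are not given: they have to be found in the camera images.
- holder_button (a point): Pinch point of the EMPTY holder: on its tube's axis beside the spring button, 60 mm above the table, fixed to the base. z up; y along the tube from fixed to sliding jaw; x across, to the button's side. Outer tube: square aluminium, 28 mm, from y=-65 to 75 mm. Black jaws 70 wide, 16 thick, at y=-110 (fixed) and 83 mm, tops under 98 mm. Base plate 70 x 270 mm, 8 thick, screwed down.
- holder_sleeve (a joint): Slide of the empty holder's outer tube and jaw, m: 0 at start (1 mm play), growing to +y of holder_button. The tube's +x side has two 15 mm holes, at y=0 and -45 mm at start; the second meets the button at 0.045. End stop at 0.0465: pulling on a little is harmless. Locked while the button is out. With the button flush it starts at about 10 to 15 N, then needs 5 N.
- holder_snap (a joint): Press of the empty holder's brass button, m: 0 out, 0.006 flush, 0.008 hidden under the wall. 12 mm thick, round end 6 mm proud of the tube's +x side, level with its axis; about 5 N to press. Pinching the outer tube across x here with 20 to 30 N presses it flush: enough, as the hole's edge pushes the round end in the rest of the way when the tube is slid. It stays in until the next hole.
- loaded: The other holder, to be left alone: the same stand with a green circuit board (110 x 178 mm) held between its jaws, 85 mm above the table. Origin on the table, under its tube's axis beside its button; y along its tube to its sliding jaw. Its ends lie at y=-125 and 145 mm; its highest part is 105 mm above the table.

How it is judged:
By the outcome, as a careful person would: the job done as asked, in the order asked, and still so for the second after the job is handed in, with the robot touching nothing.
It also fails if it takes over 32 s, if anything falls off the work surface, if the arm or the gripper's body presses on something with over 40 N, if the wrist force passes 120 N, or if a joint passes its speed limit or range.

## Working session

There is one attempt and no reset: what is moved stays moved. The work goes in short steps, Python scripts to look and compute and a tool call to move; the robot and the scene stay as the last step left them, time stands still between calls to the robot, and variables do not carry over. Pictures are saved under pics/ and viewed, about 8 in all and at most 12, crops included, and the job is handed in when it is done.

Besides the shell and the picture viewer there is one more tool, called after "Request:" as a command line: name --argument value ..., lists and objects as JSON in quotes. drive_tool: Moves the arm, as the interface text tells. Its arguments: {"type":"object","properties":{"targets":{"type":"array"},"squeeze":{"type":"number"}},"required":["targets"]}

```bash
mkdir -p pics; python3 - <<'E'
from rig import r
import cv2,numpy as np
ims=[]
for c in ["scene","side"]:
    im=r.read_camera(c); ims.append(im); cv2.imwrite(f"pics/{c}0.png",im[:,:,::-1])
    k=r.calibration(c); print(c,{a:(np.round(b,4).tolist()) for a,b in k.items()})
    for n in ["holder_button","holder_sleeve","holder_snap","loaded"]:
        try: print(n,[(round(d["confidence"],2),np.round(d["box"]).tolist(),int(d["pixels"].sum())) for d in r.silhouettes(c,n)])
        except Exception as e: print(n,e)
cv2.imwrite("pics/a.png",np.hstack(ims)[:,:,::-1][:, :])
w=r.calibration("wrist");print(w); print(r.observe())
cv2.imwrite("pics/w0.png",r.read_camera("wrist")[:,:,::-1])
E
```

```text
scene {'fx': 485.5034, 'fy': 485.5034, 'cx': 263.8972, 'cy': 189.9684, 'world_to_cam': [[-0.353, 0.9356, 0.0071, 0.1951], [-0.5938, -0.2299, 0.7711, 0.2537], [0.7231, 0.268, 0.6367, -1.5186], [0.0, 0.0, 0.0, 1.0]]}
holder_button [(0.98, [292.0, 213.0, 426.0, 272.0], 5215)]
holder_sleeve [(0.88, [323.0, 212.0, 408.0, 264.0], 1895)]
holder_snap []
loaded [(0.79, [133.0, 155.0, 232.0, 244.0], 4854)]
side {'fx': 444.7887, 'fy': 444.7887, 'cx': 257.1894, 'cy': 197.112, 'world_to_cam': [[-0.999, -0.0417, -0.0185, 0.547], [0.0155, -0.6913, 0.7224, -0.0547], [-0.0429, 0.7213, 0.6913, -0.8834], [0.0, 0.0, 0.0, 1.0]]}
holder_button [(0.89, [189.0, 222.0, 278.0, 384.0], 7106)]
holder_sleeve [(0.87, [210.0, 252.0, 269.0, 360.0], 3124), (0.25, [209.0, 93.0, 286.0, 202.0], 4630)]
holder_snap []
loaded [(0.56, [210.0, 94.0, 286.0, 199.0], 4596)]
{'fx': 272.3465465749265, 'fy': 272.3465465749265, 'cx': 254.6850045047947, 'cy': 190.08836141680595, 'mount': array([[ 9.99999369e-01, -1.12314083e-03,  3.39646311e-05,
        -4.14507353e-04],
       [-1.06400404e-03, -9.56198359e-01, -2.92717553e-01,
  
[... 168 characters left out ...]
         1.00000000e+00]])}
{'clock': 0.5, 'joint_pos': array([ 1.33660219e+00,  3.53015411e-01,  1.63343199e+00,  1.73127119e-05,
        1.15519003e+00, -2.40531782e-03]), 'joint_vel': array([ 0.00098254, -0.00106356, -0.00133734, -0.00056083,  0.00097782,
       -0.00090827]), 'effort': array([ 7.30970332e-04, -5.93302310e+01, -3.34321690e+01,  6.97948365e-02,
        1.69684557e-02, -2.10053167e-05]), 'ee_pos': array([0.1435685 , 0.60827155, 0.21455963]), 'tcp_rot': array([ 7.63019137e-06,  7.84131901e-01,  6.20594200e-01, -2.24884522e-05]), 'ft_force': array([-0.04133619,  0.70588392, -0.71813057]), 'torque': array([ 0.02136766, -0.06203735, -0.00102764]), 'opening': 0.9984305988090983}
```

View pics/scene0.png

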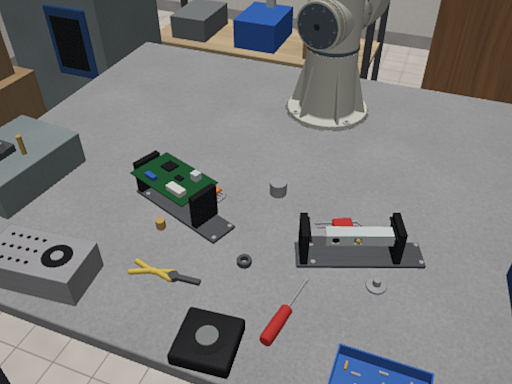

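View pics/side0.png

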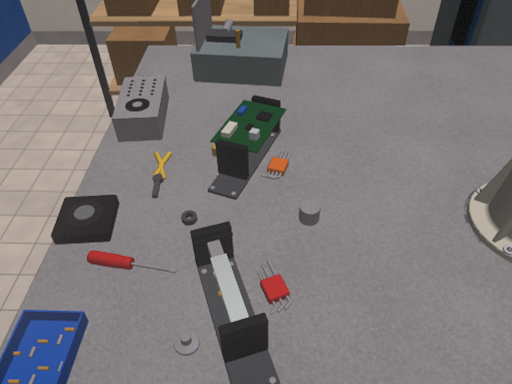

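The empty holder is at the right of the scene view: fixed jaw around (305,238), button around (359,241), sliding jaw around (398,238). In the side view it is at the bottom, with the sliding jaw near (245,337). I'll fit a box model of the stand to both masks.

```bash
cat > h.py <<'E'
import numpy as np,cv2
from rig import r
from scipy.optimize import minimize
def proj(k,P):
    q=P@k["world_to_cam"][:3,:3].T+k["world_to_cam"][:3,3]
    return np.c_[k["cx"]+k["fx"]*q[:,0]/-q[:,2], k["cy"]-k["fy"]*q[:,1]/-q[:,2]]
def box(x,y,z): return np.array([[a,b,c] for a in x for b in y for c in z],float)
def T(p,P):
    c,s=np.cos(p[2]),np.sin(p[2]); return P@np.array([[c,s,0],[-s,c,0],[0,0,1]])+[p[0],p[1],0]
def boxes(plate,s=0):
    return [box((-.035,.035),plate,(0,.008)),box((-.035,.035),(-.118,-.102),(.008,.097)),
     box((-.035,.035),(.075+s,.091+s),(.02,.097)),box((-.014,.014),(-.065+s,.075+s),(.046,.074)),box((-.012,.012),(-.11,0),(.048,.072))]
def render(k,p,plate,s=0,S=4):
    m=np.zeros((384*S,512*S),np.uint8)
    for b in boxes(plate,s):
        h=cv2.convexHull(((proj(k,T(p,b))+.5)*S).astype(np.float32)); cv2.fillConvexPoly(m,np.round(h).astype(np.int32),1)
    return cv2.resize(m.astype(np.float32),(512,384),interpolation=cv2.INTER_AREA)
E
python3 - <<'E'
from h import *
d=[]
for c in ["scene","side"]:
    im=r.read_camera(c); d.append((r.calibration(c),r.silhouettes(c,"holder_button")[0]["pixels"].astype(np.float32),im))
def cost(p):
    return sum(np.abs(render(k,p,(p[3],p[3]+.27))-m).sum()/m.sum() for k,m,_ in d)
best=None
# initial from scene button pixel at z=.06
k=d[0][0];R=k["world_to_cam"][:3,:3];t=k["world_to_cam"][:3,3]
ray=R.T@np.array([(358-k["cx"])/k["fx"],-(240-k["cy"])/k["fy"],-1]);o=-R.T@t
P=o+ray*(.06-o[2])/ray[2];print(P)
for yaw in (-.3,0,.3):
    x0=[P[0]-.014,P[1],yaw,-.125]
    q=minimize(cost,x0,method="Nelder-Mead",options=dict(initial_simplex=[x0]+[list(np.array(x0)+e) for e in np.diag([.02,.02,.2,.01])],maxiter=250))
    print(q.x.round(4),q.fun)
    if best is None or q.fun<best.fun:best=q
p=best.x;np.save("p.npy",p)
out=[]
for (k,m,im),(u,v) in zip(d,((280,190),(170,200))):
    im=cv2.resize(im[v:v+100 if v==190 else 384,u:u+160],None,fx=4 if v==190 else 3,fy=4 if v==190 else 3); f=4 if v==190 else 3
    for b in boxes((p[3],p[3]+.27)):
        h=cv2.convexHull(((proj(k,T(p,b))-[u,v]+.5)*f).astype(np.float32)).astype(np.int32);cv2.polylines(im,[h],True,(255,0,0) ,1)
    for yy in (0,-.045):
        a=proj(k,T(p,np.array([[.014,yy,.06]])))[0];cv2.circle(im,tuple(((a-[u,v]+.5)*f).astype(int)),3,(0,255,0),1)
    out.append(im)
cv2.imwrite("pics/f1.png",out[0][:,:,::-1]);cv2.imwrite("pics/f2.png",out[1][:,:,::-1])
E
```

```text
[0.59230816 0.22017624 0.06      ]
[ 0.5826  0.2152  0.3621 -0.1251] 0.10971048474311829
[ 0.5824  0.2145  0.3545 -0.1247] 0.11206938326358795
[ 0.5825  0.2144  0.3592 -0.1246] 0.11078222841024399
```

View pics/f1.png

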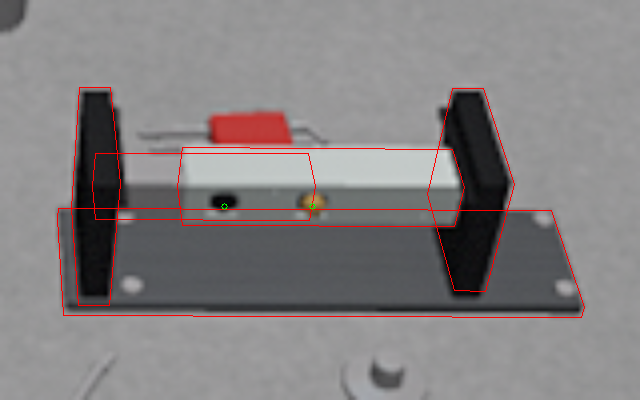

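The model fits closely, and the button and second-hole markers land on (358,241) and (336,241) in the full image. The pose is x=0.5826, y=0.2150, yaw 0.36. The tool can swing there along an arc about the base.

Request:
drive_tool --targets '[[[-0.003, 0.061, 0], [0, 0, 0.098], 0.0919], [[-0.003, 0.061, 0], [0, 0, 0.098], 0.0919], [[-0.003, 0.061, 0], [0, 0, 0.098], 0.0919], [[-0.003, 0.061, 0], [0, 0, 0.098], 0.0919], [[-0.003, 0.061, 0], [0, 0, 0.098], 0.0919]]' --squeeze 28

```text
clock: 1.38
ee_pos: [0.4157, 0.4687, 0.2147]
tcp_rot: [-0.001, 0.913, 0.409, 0.001]
ft_force: [-0.1, 0.3, 0.8]
opening: 1.0
```

Request:
drive_tool --targets '[[[-0.003, 0.061, 0], [0, 0, 0.098], 0.0919], [[-0.003, 0.061, 0], [0, 0, 0.098], 0.0919], [[-0.003, 0.061, 0], [0, 0, 0.098], 0.0919], [[-0.003, 0.061, 0], [0, 0, 0.098], 0.0919], [[0, 0, 0], [0, 0, 0], 0.0919]]'

```text
clock: 2.0
ee_pos: [0.5672, 0.2666, 0.2146]
tcp_rot: [-0.001, 0.977, 0.214, 0.002]
ft_force: [0.4, 0.4, 0.2]
opening: 1.001
```

```bash
cat >> h.py <<'E'
def err(s,goal):
    from scipy.spatial.transform import Rotation as Ro
    w,x,y,z=s["tcp_rot"]; Rm=Ro.from_quat([x,y,z,w])
    p=np.load("p.npy"); c,sn=np.cos(p[2]),np.sin(p[2])
    G=Ro.from_matrix(np.array([[c,sn,0],[sn,-c,0],[0,0,-1]]))
    g=T(p,np.array([goal],float))[0]
    print("shift",(Rm.inv().apply(g-s["ee_pos"])).round(4),"turn",(Rm.inv()*G).as_rotvec().round(4))
    print("clock",round(s["clock"],2),"F",s["ft_force"].round(1),"open mm",round(s["opening"]*91.9,1),
     "tcp in holder",T([0,0,-p[2]],(s["ee_pos"]-[p[0],p[1],0])[None])[0].round(4))
E
python3 -c "
from h import *
p=np.load('p.npy');print(p)
err(r.observe(),[0,0,.041])"
```

```text
[ 0.58257205  0.21524265  0.36212053 -0.12508231]
shift [-0.0082  0.0534  0.1735] turn [-0.002  -0.0043  0.0689]
clock 2.0 F [0.4 0.4 0.2] open mm 92.0 tcp in holder [0.0038 0.0535 0.2146]
```

Request:
drive_tool --targets '[[[-0.006, 0.0534, 0], [-0.002, -0.004, 0.069], 0.0919], [[0, 0, 0.03], [0, 0, 0], 0.0919], [[0, 0, 0], [0, 0, 0], 0.0919]]'

```text
clock: 2.38
ee_pos: [0.5843, 0.216, 0.1845]
tcp_rot: [-0.001, 0.984, 0.18, 0.001]
ft_force: [0.4, -0.3, 0.5]
opening: 1.001
```

```bash
python3 - <<'E'
from h import *
from scipy.spatial.transform import Rotation as Ro
s=r.observe(); err(s,[0,0,.041])
im=r.read_camera("wrist"); k=r.calibration("wrist"); p=np.load("p.npy")
w,x,y,z=s["tcp_rot"]; M=np.eye(4);M[:3,:3]=Ro.from_quat([x,y,z,w]).as_matrix();M[:3,3]=s["ee_pos"]
kk=dict(k,world_to_cam=np.linalg.inv(M@k["mount"]))
im=im.copy()
for b in boxes((p[3],p[3]+.27))[1:4]:
    cv2.polylines(im,[cv2.convexHull(proj(kk,T(p,b)).astype(np.float32)).astype(np.int32)],True,(255,0,0),1)
for y in (0,-.045):
    a=proj(kk,T(p,np.array([[.014,y,.06],[.020,y,.06]])));
    for q in a: cv2.circle(im,tuple(np.round(q).astype(int)),2,(0,255,0),1)
cv2.imwrite("pics/w1.png",im[:,:,::-1])
E
```

```text
shift [-0.0021  0.0003  0.1435] turn [-0.0012 -0.0013 -0.0003]
clock 2.38 F [ 0.4 -0.3  0.5] open mm 92.0 tcp in holder [1.900e-03 1.000e-04 1.845e-01]
```

View pics/w1.png

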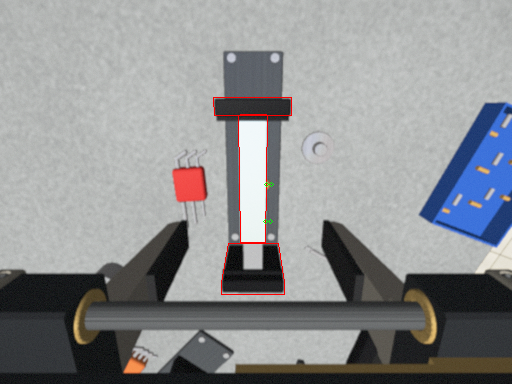

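The overlay matches the tube and jaws in the wrist view to about 1 px, with the button point at about (268,184). Next I descend and pinch.

Request:
drive_tool --targets '[[[-0.002, 0, 0.05], [-0.001, -0.001, 0], 0.0919], [[0, 0, 0.05], [0, 0, 0], 0.0919], [[0, 0, 0.043], [0, 0, 0], 0.0919], [[0, 0, 0], [0, 0, 0], 0.06]]'

```text
clock: 2.92
ee_pos: [0.5881, 0.2226, 0.0467]
tcp_rot: [-0.001, 0.983, 0.183, 0.007]
ft_force: [0.4, 0.3, 0.5]
opening: 0.914
```

```bash
python3 -c "
from h import *
err(r.observe(),[0,0,.041])"
```

```text
shift [-0.0079  0.0049  0.0056] turn [-0.0004 -0.0137  0.0069]
clock 2.92 F [0.4 0.3 0.5] open mm 84.0 tcp in holder [0.0078 0.005  0.0467]
```

Request:
drive_tool --targets '[[[-0.008, 0.005, 0.0055], [0, -0.014, 0.007], 0.06], [[0, 0, 0], [0, 0, 0], 0.06]]'

```text
clock: 3.18
ee_pos: [0.5843, 0.2165, 0.0448]
tcp_rot: [-0.0, 0.984, 0.181, 0.002]
ft_force: [-0.0, -0.3, 0.1]
opening: 0.696
```

```bash
python3 -c "
from h import *
err(r.observe(),[0,0,.041])"
```

```text
shift [-0.002   0.0006  0.0038] turn [-0.0003 -0.0035  0.0011]
clock 3.17 F [-0.  -0.3  0.1] open mm 64.0 tcp in holder [0.002  0.0006 0.0448]
```

Request:
drive_tool --targets '[[[-0.003, 0.001, 0.005], [0, -0.004, 0.001], 0.05], [[0, 0, 0], [0, 0, 0], 0.045]]'

```text
clock: 3.42
ee_pos: [0.5833, 0.2149, 0.0421]
tcp_rot: [-0.0, 0.984, 0.18, 0.002]
ft_force: [-0.1, 0.2, -0.1]
opening: 0.497
```

```bash
python3 -c "
from h import *
err(r.observe(),[0,0,.041])"
```

```text
shift [-0.0005 -0.0005  0.0011] turn [-0.0003 -0.0033 -0.0002]
clock 3.42 F [-0.1  0.2 -0.1] open mm 45.6 tcp in holder [ 0.0005 -0.0005  0.0421]
```

Aligned to within about 1 mm. Closing now.

Request:
drive_tool --targets '[[[0, -0.0005, 0.001], [0, -0.003, 0], 0.02], [[0, 0, 0], [0, 0, 0], 0.01], [[0, 0, 0], [0, 0, 0], 0.01], [[0, 0, 0], [0, 0, 0], 0.01]]' --squeeze 28

```text
clock: 3.92
ee_pos: [0.5823, 0.215, 0.0417]
tcp_rot: [-0.0, 0.984, 0.18, -0.001]
ft_force: [-0.5, -0.2, 0.7]
opening: 0.302
```

```bash
python3 -c "
from h import *
err(r.observe(),[0,0,.041])"
```

```text
shift [ 0.0003 -0.0001  0.0007] turn [-0.0004  0.0018 -0.0006]
clock 3.92 F [-0.5 -0.2  0.7] open mm 27.8 tcp in holder [-0.0003 -0.0001  0.0417]
```

The opening is 27.8 mm, so the button is flush. Holder +y is tool −y; I'll pull in small steps.

Request:
drive_tool --targets '[[[0, -0.006, 0], [0, 0, 0], 0.01], [[0, -0.008, 0], [0, 0, 0], 0.01], [[0, -0.008, 0], [0, 0, 0], 0.01]]'

```text
clock: 4.3
ee_pos: [0.5771, 0.2288, 0.0417]
tcp_rot: [0.005, 0.983, 0.181, -0.0]
ft_force: [2.5, -7.6, 1.2]
opening: 0.3
```

```bash
python3 -c "
from h import *
err(r.observe(),[0,0.0455,.041])"
```

```text
shift [ 0.0004 -0.0309  0.0004] turn [0.0103 0.0019 0.0018]
clock 4.3 F [ 2.5 -7.6  1.2] open mm 27.6 tcp in holder [-0.0003  0.0146  0.0417]
```

Request:
drive_tool --targets '[[[0, -0.012, 0], [0.01, 0, 0], 0.01], [[0, -0.012, 0], [0, 0, 0], 0.01], [[0, -0.01, 0], [0, 0, 0], 0.01]]'

```text
clock: 4.68
ee_pos: [0.566, 0.2581, 0.0417]
tcp_rot: [0.002, 0.984, 0.181, -0.001]
ft_force: [-0.1, -2.1, 2.0]
opening: 0.303
```

```bash
python3 -c "
from h import *
err(r.observe(),[0,0.0455,.041])"
```

```text
shift [0.0003 0.0004 0.0007] turn [0.0044 0.0019 0.0012]
clock 4.67 F [-0.1 -2.1  2. ] open mm 27.9 tcp in holder [-0.0003  0.0459  0.0417]
```

Request:
drive_tool --targets '[[[0, -0.003, 0], [0, 0, 0], 0.01], [[0, -0.002, 0], [0, 0, 0], 0.01]]'

```text
clock: 4.92
ee_pos: [0.5657, 0.2592, 0.0417]
tcp_rot: [0.006, 0.983, 0.182, -0.0]
ft_force: [5.2, -15.7, 2.2]
opening: 0.302
```

```bash
python3 - <<'E'
from h import *
err(r.observe(),[0,0.0455,.041]); p=np.load("p.npy")
im=r.read_camera("scene");k=r.calibration("scene")
u,v=280,180; im=cv2.resize(im[v:v+100,u:u+160],None,fx=4,fy=4,interpolation=cv2.INTER_CUBIC)
for y in (.045,0):
    a=proj(k,T(p,np.array([[.014,y,.06]])))[0];cv2.circle(im,tuple(((a-[u,v]+.5)*4).astype(int)),3,(0,255,0),1)
cv2.imwrite("pics/s2.png",im[:,:,::-1])
E
```

```text
shift [0.0002 0.0016 0.0007] turn [0.0114 0.0021 0.0042]
clock 4.92 F [  5.2 -15.7   2.2] open mm 27.7 tcp in holder [-0.0002  0.0471  0.0417]
```

View pics/s2.png

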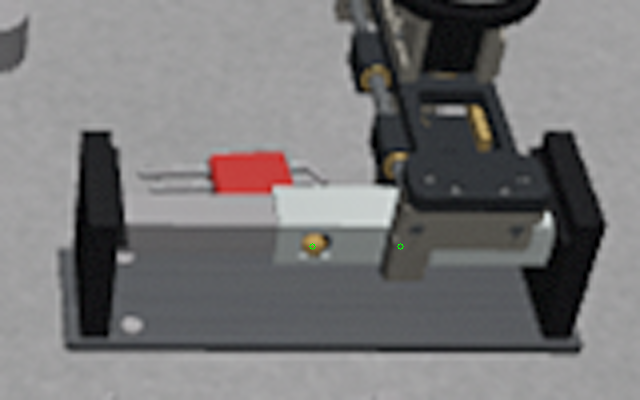

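The brass button now shows in the second hole at crop (315,243), and the tube is at its end stop with about 16 N. I'll ease off, open and lift.

Request:
drive_tool --targets '[[[0, 0.001, 0], [0, 0, 0], 0.01], [[0, 0, 0], [0, 0, 0], 0.07], [[0, 0, 0], [0, 0, 0], 0.07], [[0, 0, 0], [0, 0, 0], 0.07], [[0, 0, 0], [0, 0, 0], 0.07]]'

```text
clock: 5.6
ee_pos: [0.5656, 0.2597, 0.0415]
tcp_rot: [0.005, 0.983, 0.182, -0.0]
ft_force: [-0.1, 0.2, -0.4]
opening: 0.71
```

```bash
python3 -c "
from h import *
err(r.observe(),[0,0.0455,.041])"
```

```text
shift [0.0001 0.0021 0.0005] turn [0.0101 0.002  0.0045]
clock 5.6 F [-0.1  0.2 -0.4] open mm 65.2 tcp in holder [-0.0001  0.0476  0.0415]
```

Request:
drive_tool --targets '[[[0, 0, -0.02], [0, 0, 0], 0.07], [[0, 0, -0.04], [0, 0, 0], 0.07], [[0, 0, -0.05], [0, 0, 0], 0.07], [[0, 0, -0.05], [0, 0, 0], 0.07], [[0, 0, 0], [0, 0, 0], 0.07]]'

```text
clock: 6.22
ee_pos: [0.5657, 0.2618, 0.2119]
tcp_rot: [0.005, 0.983, 0.182, 0.001]
ft_force: [0.2, -0.9, -0.2]
opening: 0.762
```

```bash
python3 - <<'E'
from h import *
err(r.observe(),[0,0.0455,.041]); p=np.load("p.npy")
im=r.read_camera("scene");k=r.calibration("scene")
print(r.observe()["joint_vel"].round(3))
for s in (.04,.043,.045,.047,.05):
    m=r.silhouettes("scene","holder_button")[0]["pixels"]; print(s,np.abs(render(k,p,(p[3],p[3]+.27),s)-m).sum()) 
u,v=130,150; im=cv2.resize(im[v:v+130,u:u+310],None,fx=2.5,fy=2.5,interpolation=cv2.INTER_CUBIC)
cv2.imwrite("pics/s3.png",im[:,:,::-1])
E
```

```text
shift [-0.0009  0.0024  0.1709] turn [ 0.0098 -0.0009  0.0047]
clock 6.22 F [ 0.2 -0.9 -0.2] open mm 70.0 tcp in holder [0.0007 0.0496 0.2119]
[ 0.     0.044  0.048  0.002 -0.023  0.001]
0.04 423.4375
0.043 344.125
0.045 327.8125
0.047 380.375
0.05 478.4375
```

View pics/s3.png

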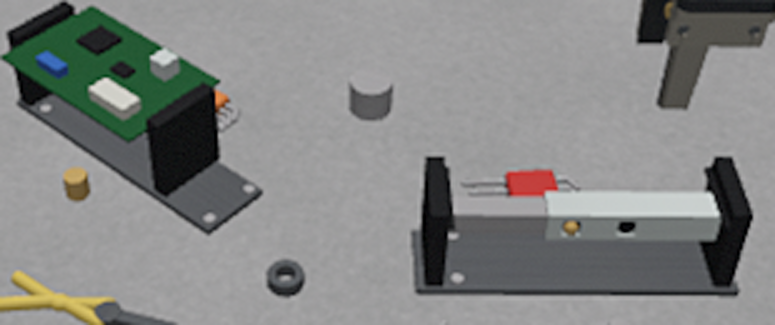

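The button sits in the second hole at crop (571,227), and the first hole is empty at (627,227). The loaded holder is untouched and the gripper is clear.

```bash
python3 -c "
from rig import r
print(r.sign_off())"
```

```text
the job is handed in; nothing more can be done
None
```

The empty holder is now at its wider setting, and I handed the job in at about 6.5 s on the robot's clock. I pinched the tube at the button with 28 N until the button was flush. Then I slid the tube and its jaw about 45 mm to the end stop, let go and lifted clear.

- **Button:** the last picture shows it out through the second hole, with the first hole empty.
- **Slide:** fitting the stand model to the scene camera gave the best match at 0.045 m among the five values I tried.
- **Forces:** the highest wrist force I read was about 17 N, pulling on the end stop. It was under 1 N after release.
- **Loaded holder:** the robot never went near it, and it looks unmoved in the last picture.

The fast descent left the tool about 8 mm off across the tube and 5 mm off along it. I corrected this to about 1 mm before closing the fingers. No final check failed or disagreed.

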